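Lay out the slide-staining place on the teaching-lab bench

TASK

Set out the staining place: put the grey slide box in the middle of the white tile, squared up with it, and the white dish with the pink centre in the middle of the top of the box. Stand the amber bottle on the bench halfway between the tile and the orange tube rack, and the white bottle with the orange cap directly behind it (on the side away from the robot) with a gap of about 3 cm between the two bottles. Leave the green bottle and the stoppered flask where they stand, and leave everything upright and released.

Things in the scene. Friction and masses are not known exactly. Their poses are not given: they have to be found in the camera images.
- slide_box: Closed grey slide box with a dark seam, 80 (its x) x 58 (its y) x 30 mm high, about 0.12 kg. Loose, starts flat on the bench. Origin: centre of its underside, z up.
- dish: Closed round white dish with a pink disc on top, 55 mm diameter, 14 mm high, straight sides, about 0.04 kg. Loose, starts flat on the bench. Origin: centre of its underside, z up.
- amber_bottle: Amber-brown dropper bottle with a black cap, about 0.06 kg, 30 mm diameter at the body (straight sides from the base up to 45 mm, then a shoulder, a cap 18 mm wide from 53 to 65 mm and a nozzle), 78 mm high. Loose, starts upright on the bench. Origin: centre of its underside, z up along the bottle.
- white_bottle: White dropper bottle with an orange cap, about 0.06 kg, 30 mm diameter at the body (straight sides from the base up to 45 mm, then a shoulder, a cap 18 mm wide from 53 to 65 mm and a nozzle), 78 mm high. Loose, starts upright on the bench. Origin: centre of its underside, z up along the bottle.
- green_bottle: Green dropper bottle with a white cap, same shape as the amber and white bottles; not part of the job, stays where it is. 30 mm diameter at the body (straight sides from the base up to 45 mm, then a shoulder, a cap 18 mm wide from 53 to 65 mm and a nozzle), 78 mm high. Loose, starts upright on the bench. Origin: centre of its underside, z up along the bottle.
- flask: Clear conical flask with a red stopper, 84 mm diameter at the base, 135 mm high. Loose, stands on the bench to the robot's far left; stays where it is. Origin: centre of its underside.
- tile: White square ceramic tile lying fixed on the bench, 100 x 100 x 6 mm thick, turned by at most 0.12 rad from square with the robot. Origin: centre of its underside; z up, x points away from the robot, y to the robot's left. The tube rack always stands on its y axis, 260 mm away centre to centre, to the left or to the right.
- rack: Orange tube rack with nine blue-capped tubes (3 by 3), fixed on the bench, 78 x 78 mm, 85 mm high over the caps. Origin: centre of its underside, z up; turned a little on the spot.
Not all that is in view belongs to the job. There is more than one size of the tile; the one meant has the size given above. There is more than one size of the green_bottle; the job needs the larger.

How it is judged:
At the end, for the whole second after the job is handed in: Box on tile (12 mm, 0.2 rad), dish on box (12 mm); amber bottle within 15 mm of the tile-rack line, at most 145 mm from both; white bottle 45-80 mm from amber, 30+ mm behind that line, at most 165 mm from tile and rack; green bottle, flask within 25 mm of start; all upright (0.1 rad), at rest (horizontal distance between slide_box and tile below 0.012 m and z of slide_box in the frame of tile between 0.003 and 0.01 m and (angle between the x axis of slide_box and the x axis of tile, either way round below 0.2 rad or angle between the x axis of slide_box and the y axis of tile, either way round below 0.2 rad) and horizontal distance between dish and slide_box below 0.012 m and z of dish in the frame of slide_box between 0.026 and 0.034 m and x of amber_bottle in the frame of tile between -0.015 and 0.015 m and horizontal distance between amber_bottle and tile below 0.145 m and horizontal distance between amber_bottle and rack below 0.145 m and x of white_bottle in the frame of tile above 0.03 m and horizontal distance between white_bottle and amber_bottle between 0.045 and 0.08 m and horizontal distance between white_bottle and tile below 0.165 m and horizontal distance between white_bottle and rack below 0.165 m and height (world z) of each of amber_bottle, white_bottle below 0.005 m and angle between each of slide_box, dish, amber_bottle, white_bottle, green_bottle, flask's own z axis and vertical below 0.1 rad and linear speed of each of slide_box, dish, amber_bottle, white_bottle, green_bottle, flask below 0.02 m/s and distance of each of green_bottle, flask from where it was at the start of the episode below 0.025 m); the robot touches nothing.
It fails at once if the green bottle or the flask is moved more than 25 mm (distance of any of green_bottle, flask from where it was at the start of the episode above 0.025 m).
It also fails if it takes over 104 s, if anything falls off the work surface, if the arm or the gripper's body presses on something with over 40 N, if the wrist force passes 120 N, or if a joint passes its speed limit or range.

ROBOT

A 6-joint arm with a two-finger parallel gripper is mounted at the origin on the work surface. World frame = base frame: x ahead of the robot, y to its left, z up, the work surface at z = 0. Lengths are in m, angles in rad, forces in N, time in s.
With the tool pointing down it reaches from about 0.225 to 0.875 m from the base axis. Payload 3.4 kg.
Tool frame: the origin (TCP) lies at the very end of the fingers, on their centre line; the grasp point (between the pads) lies 19 mm behind it (grip_depth is the distance from the TCP to the grasp point, in m); x points along the fingers, z is the direction in which the jaws open and shut, and the axes are right-handed (so a half turn about x gives the same grasp; the last joint's range is limited). The gripper opens to 85 mm and grips with 20 to 120 N. Pads are 22 mm wide; open, the fingers measure 114 mm over their backs; the gripper's body (76 mm by 85 mm) begins 54 mm behind the grasp point. The pads swing forward as they close: fully open they stand 13 mm farther back than shut.
Start: joints at [1.055, 0.276, 1.505, -0, 1.361, -0.121], TCP at [0.221, 0.531, 0.231] pointing down, gripper open.
Joint ranges: [-2.89, 2.89], [-0.75, 2.08], [0.22, 2.7], [-1.18, 4.32], [0.11, 2.71], [-2.7, 2.7]. Speed limits (rad/s): [2.57, 2.57, 3.14, 3.14, 3.14, 3.14].

INTERFACE

Orientations are given as a unit quaternion [w, x, y, z].
In Python, from rig import get_state, get_image, sign_off, grip_depth gives the robot as it stands. The module is installed in compiled form; this text tells all that it offers.
- The arm moves only by the tool arm_command, never from a script. Its argument "series" is a list of rows, each an object with "dp": the shift along the tool's x, y, z scaled (see below), a list of three; "angular": the turn, a rotation vector about the tool's x, y, z scaled (see below), a list of three; "gripper": the finger opening in mm, from 0 to 85.4. A call has exactly 8 rows; each row shifts and turns the pose as measured when the row begins, along the tool's axes as they then stand; what a row does not reach is not made up. The controller multiplies each number of a shift by 0.12 m and each number of a turn by 90 degrees. A row lasts 1/8 s, in which the tool goes at most 62.5 mm and 10.7 degrees, less where a joint would pass 70% of its speed; a pose out of reach is approached as far as the arm can. A call with a number of a shift or a turn outside -1 to 1 is refused whole. A call with a gripper value outside its range is refused whole. The fingers move at their own pace and stop on an object; "grip_force" is the grip in N (left out, the last holds). Time passes only in rows, so rows that do not move let the fingers close, or fill a call up. It gives the time, the measured TCP pose, the force and the opening at its end, in the units of the state.
- get_state(): the state, without advancing time (a new reading comes with each control period).
- get_image(name): name is "scene" or "top" or "wrist"; returns a dict with "image" (420x560x3 uint8, blue, green, red), "depth" (420x560 float32, m along the optical axis (not along the pixel's ray), 0 where there is no reading), "mtx" (3x3 intrinsics, pixels), "view" (4x4, takes a point from world to camera coordinates); the wrist camera has in their place "mount" (4x4, takes a point from camera to tool coordinates, whose origin is the TCP and whose axes are the tool frame's). Camera axes: x right, y up, looking along -z (the intrinsics and any distortion apply to the point x, -y, -z); pixel columns grow to the right and rows downward; lengths in m; the calibration is good to about 2 mm. The wrist camera is an equidistant fisheye: a pixel r from the principal point sees the ray r / f radians off the axis. A picture is of the moment at which its call begins: read the wrist's pose just before it.
- sign_off(): hands the job in, once; it reports no verdict.
The state is a dict: "clock": time; "qpos": joint angles; "qd": joint speeds; "effort": joint torques, N m; "position": TCP position; "ee_rot": TCP orientation; "contact_force": force on the tool from outside, world axes, zero at the start; "moment": the same for the moment, N m; "width": finger opening in m.
Only numpy, scipy, OpenCV 4.12 (cv2) and the standard library are available. Lean on these libraries where they do the work, as an engineer would, in place of code of your own. Each camera call takes 0.05 s, during which the arm holds its last target. There are 200 camera calls.

## Working session

There is one attempt and no reset: what is moved stays moved. The work goes in short steps, Python scripts to look and compute and a tool call to move; the robot and the scene stay as the last step left them, time stands still between calls to the robot, and variables do not carry over. Pictures are saved under pics/ and viewed, about 12 in all and at most 16, crops included, and the job is handed in when it is done.

Besides the shell and the picture viewer there is one more tool, called in YAML: its name, and indented under it one key for each argument. arm_command: Moves the arm, as the interface text tells. Its arguments: {"type":"object","properties":{"series":{"type":"array","items":{"type":"object","properties":{"dp":{"type":"array","items":{"type":"number"}},"angular":{"type":"array","items":{"type":"number"}},"gripper":{"type":"number"}}}},"grip_force":{"type":"number"}},"required":["series"]}

```bash
mkdir -p pics; cat > h.py <<'E'
import numpy as np, cv2
from rig import get_state,get_image
def cast(im,u,v,z):
    "pixel -> world point on plane z (fixed cameras)"
    K=im['mtx'];V=np.linalg.inv(im['view'])
    r=np.linalg.solve(K,[u,v,1.]);d=V[:3,:3]@np.array([r[0],-r[1],-r[2]]);o=V[:3,3]
    return o+d*(z-o[2])/d[2]
def pts(im):
    "world points of all pixels from depth"
    h,w=im['depth'].shape;u,v=np.meshgrid(np.arange(w),np.arange(h));d=im['depth']
    r=np.linalg.inv(im['mtx'])@np.stack([u,v,np.ones_like(u)]).reshape(3,-1)*d.ravel()
    p=np.stack([r[0],-r[1],-r[2],np.ones(r.shape[1])])
    return (np.linalg.inv(im['view'])@p)[:3].T.reshape(h,w,3)
E
python3 - <<'E'
from h import *
s=get_state();print(s)
for n in['scene','top']:
    im=get_image(n);cv2.imwrite(f'pics/{n}0.png',im['image']);np.save(f'{n}0.npy',im,allow_pickle=True)
    print(n,im['mtx'].round(1).tolist(),im['view'].round(3).tolist(),[k for k in im])
E
```

```text
{'clock': 0.0, 'qpos': array([ 1.05502171e+00,  2.76590260e-01,  1.50613326e+00, -1.99211520e-05,
        1.36070939e+00, -1.20984060e-01]), 'qd': array([-0.00052009,  0.00157246,  0.00103234, -0.000539  , -0.00091835,
        0.00024205]), 'effort': array([ 1.84590877e-03, -4.16780090e+01, -2.45811671e+01,  1.77239681e-04,
        1.10990281e-02, -1.19108572e-05]), 'position': array([0.22089162, 0.53030056, 0.23044237]), 'ee_rot': array([ 0.58776937, -0.39253258,  0.58892508,  0.39193442]), 'contact_force': array([-0.35358992,  0.11322905, -0.3306525 ]), 'moment': array([-0.01010146, -0.0377731 , -0.0471338 ]), 'width': 0.08527684010068987}
scene [[423.7, 0.0, 273.7], [0.0, 423.7, 214.2], [0.0, 0.0, 1.0]] [[0.228, 0.974, 0.002, -0.119], [-0.494, 0.114, 0.862, 0.185], [0.839, -0.197, 0.507, -1.357], [0.0, 0.0, 0.0, 1.0]] ['image', 'depth', 'mtx', 'view']
top [[380.5, 0.0, 283.2], [0.0, 380.5, 207.2], [0.0, 0.0, 1.0]] [[-0.027, -1.0, 0.001, 0.037], [0.998, -0.027, 0.065, -0.485], [-0.065, 0.003, 0.998, -0.895], [0.0, 0.0, 0.0, 1.0]] ['image', 'depth', 'mtx', 'view']
```

View pics/top0.png

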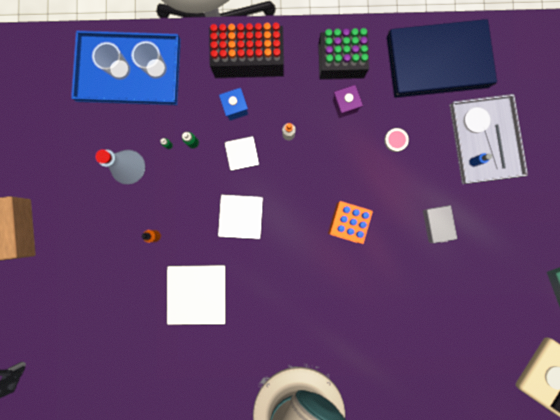

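View pics/scene0.png

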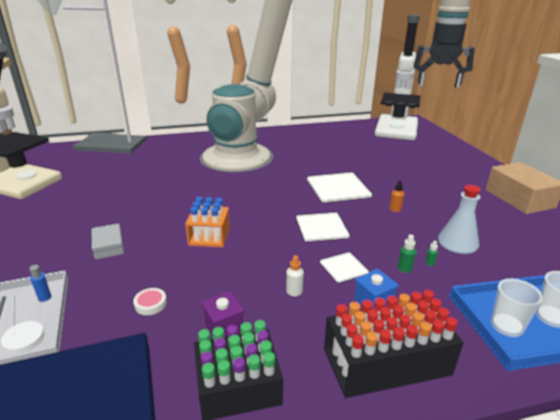

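Top view: the tile candidates are (241,153) small, (241,217) middle and (196,295) large. The rack is at (351,222), box at (441,224), dish at (397,140; the one in the tray at (477,120) is a decoy), amber bottle at (150,236), white bottle at (289,130), green bottles at (190,138) and (166,142, small), and flask at (125,165). Next I'll measure them.

```bash
cat > m.py <<'E'
from h import *
im=np.load('top0.npy',allow_pickle=True).item()
sc=np.load('scene0.npy',allow_pickle=True).item()
P=pts(im);hsv=cv2.cvtColor(im['image'],cv2.COLOR_BGR2HSV)
def blob(mask,c,R=40):
    m=mask.astype(np.uint8);m2=np.zeros_like(m);u,v=c;m2[v-R:v+R,u-R:u+R]=m[v-R:v+R,u-R:u+R]
    cs,_=cv2.findContours(m2,cv2.RETR_EXTERNAL,cv2.CHAIN_APPROX_NONE)
    return min(cs,key=lambda k:1e9 if cv2.contourArea(k)<8 else np.hypot(*(k[:,0].mean(0)-c)))
def rect(k,z):
    w=np.array([cast(im,u,v,z)[:2] for u,v in k[:,0]],np.float32)*1000
    return cv2.minAreaRect(w)
white=(hsv[...,1]<60)&(hsv[...,2]>180)
for n,c in dict(small=(241,153),mid=(241,217),big=(196,295)).items(): print(n,rect(blob(white,c),.006),P[c[1],c[0]].round(4))
notp=~((hsv[...,0]>125)&(hsv[...,0]<160)&(hsv[...,1]>80))
print('box',rect(blob(notp,(441,224)),.03),P[224,441])
print('box2',rect(blob((hsv[...,1]<70)&(hsv[...,2]>90),(441,224)),.03))
print('dish',rect(blob(notp,(397,140)),.014),P[140,397])
print('rack',rect(blob((hsv[...,0]>5)&(hsv[...,0]<25)&(hsv[...,1]>120),(351,222)),.04),P[222,351])
# bottles: depth points
for n,c in dict(amber=(150,236),white=(289,130),green=(190,138),sgreen=(166,142),flask=(125,165)).items():
    u,v=c;q=P[v-22:v+22,u-14:u+14].reshape(-1,3);
    for lo,hi in((.01,.046),(.053,.066),(.066,.09)):
        s=q[(q[:,2]>lo)&(q[:,2]<hi)]
        if len(s):print(n,lo,len(s),s.mean(0).round(4),s.min(0).round(4),s.max(0).round(4))
E
python3 m.py
python3 -c "
import cv2
i=cv2.imread('pics/top0.png')
a=cv2.resize(i[95:265,90:250],None,fx=3,fy=3);cv2.imwrite('pics/c1.png',a)"
```

```text
small ((622.5945434570312, 123.29009246826172), (71.2737045288086, 71.85004425048828), 9.885986328125) [0.6228 0.124  0.0031]
mid ((467.9873046875, 129.1153564453125), (101.71312713623047, 101.26317596435547), 85.09029388427734) [0.466  0.1271 0.003 ]
big ((284.40203857421875, 238.5029296875), (136.40858459472656, 137.1804656982422), 89.57686614990234) [0.2829 0.2376 0.0063]
box ((435.53973388671875, -342.3620910644531), (86.23963928222656, 70.88131713867188), 7.327578067779541) [ 0.43573139 -0.34580222  0.02892786]
box2 ((436.0545959472656, -346.8046569824219), (84.57246398925781, 61.839210510253906), 7.977753639221191)
dish ((644.79638671875, -255.01536560058594), (60.87863540649414, 59.062644958496094), 88.46434020996094) [ 0.64251994 -0.25656383  0.01282295]
rack ((446.06085205078125, -130.36163330078125), (84.37378692626953, 81.5221176147461), 71.66044616699219) [ 0.44502441 -0.12441875  0.08321046]
amber 0.01 88 [0.426  0.328  0.0327] [0.4116 0.3213 0.0111] [0.4401 0.347  0.046 ]
amber 0.053 37 [0.4258 0.3337 0.0617] [0.4173 0.3274 0.053 ] [0.4334 0.3445 0.0657]
amber 0.066 26 
[... 298 characters left out ...]
662] [0.6713 0.0109 0.0797]
green 0.01 80 [0.6456 0.2361 0.0329] [0.638  0.2272 0.0116] [0.6655 0.255  0.0459]
green 0.053 36 [0.65   0.2401 0.0615] [0.6429 0.2328 0.053 ] [0.6606 0.2502 0.0658]
green 0.066 25 [0.6506 0.2402 0.0735] [0.6465 0.2329 0.0672] [0.6562 0.2464 0.0795]
sgreen 0.01 74 [0.6447 0.2985 0.0302] [0.6373 0.2916 0.0105] [0.6556 0.3123 0.0459]
sgreen 0.053 1 [0.6474 0.3011 0.054 ] [0.6474 0.3011 0.054 ] [0.6474 0.3011 0.054 ]
flask 0.01 370 [0.5853 0.385  0.0295] [0.5553 0.3657 0.0104] [0.6356 0.4329 0.046 ]
flask 0.053 120 [0.5899 0.3883 0.0595] [0.5701 0.3756 0.053 ] [0.6189 0.4149 0.066 ]
flask 0.066 147 [0.5908 0.3899 0.0759] [0.5753 0.3791 0.0661] [0.6143 0.4122 0.0899]
```

View pics/c1.png

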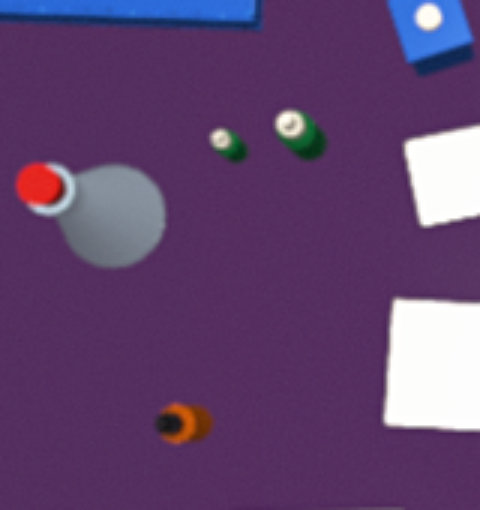

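The tile is the middle one: 101 mm square at (0.468,0.129), turned −4.9°. The rack at (0.446,−0.130) lies on its y axis, 260 mm away, as it must. In the crop the bigger green bottle is at original (190,138), and the amber bottle stands alone. Next, a move planner.

```bash
cat > go.py <<'E'
import sys;from h import *
from scipy.spatial.transform import Rotation as Ro
def rot(s): w,x,y,z=s['ee_rot'];return Ro.from_quat([x,y,z,w])
def plan(x,y,z,yaw,n=8):
    """rows (tool axes, scaled) to reach TCP x,y,z pointing down, jaws along y turned by yaw deg"""
    s=get_state();p=s['position'];R=rot(s);t=np.radians(yaw)
    jaw=np.array([-np.sin(t),np.cos(t),0]);xa=np.array([0,0,-1.])
    c=[Ro.from_matrix(np.c_[xa,np.cross(j,xa),j]) for j in(jaw,-jaw)]
    T=min(c,key=lambda q:(R.inv()*q).magnitude())
    rv=(R.inv()*T).as_rotvec()
    d=(np.array([x,y,z])-p)/n
    print('now',p.round(4),'w',round(s['width'],4),'t',round(s['clock'],2),'F',s['contact_force'].round(1),'turn deg',np.degrees(rv).round(1),'q',s['qpos'].round(2).tolist())
    for i in range(n):
        print('dp',(R.inv().apply(d)/.12).round(3).tolist(),'ang',(rv/n/(np.pi/2)).round(3).tolist())
        R=R*Ro.from_rotvec(rv/n)
if __name__=='__main__':
    a=[float(v) for v in sys.argv[1:]];plan(*a[:4],n=int(a[4]) if len(a)>4 else 8)
E
python3 go.py .426 .335 .13 -5 7
python3 - <<'E'
from m import *
E
python3 - <<'E'
import io,contextlib
with contextlib.redirect_stdout(io.StringIO()):
    from m import *
for n,c,lo,hi in(('box',(441,224),.024,.034),('dish',(397,140),.010,.018)):
    u,v=c;q=P[v-25:v+25,u-25:u+25].reshape(-1,3);s=q[(q[:,2]>lo)&(q[:,2]<hi)]
    print(n,cv2.minAreaRect((s[:,:2]*1000).astype(np.float32)),s.mean(0))
E
```

```text
now [0.2209 0.5304 0.2305] w 0.0853 t 0.1 F [ 0.4 -0.3 -1. ] turn deg [-17.6  -0.1  -0. ] q [1.05, 0.28, 1.51, 0.0, 1.36, -0.12]
dp [0.12, -0.315, -0.121] ang [-0.028, -0.0, -0.0]
dp [0.12, -0.309, -0.134] ang [-0.028, -0.0, -0.0]
dp [0.12, -0.303, -0.148] ang [-0.028, -0.0, -0.0]
dp [0.12, -0.296, -0.161] ang [-0.028, -0.0, -0.0]
dp [0.12, -0.289, -0.174] ang [-0.028, -0.0, -0.0]
dp [0.12, -0.281, -0.186] ang [-0.028, -0.0, -0.0]
dp [0.12, -0.272, -0.199] ang [-0.028, -0.0, -0.0]
small ((622.5945434570312, 123.29009246826172), (71.2737045288086, 71.85004425048828), 9.885986328125) [0.6228 0.124  0.0031]
mid ((467.9873046875, 129.1153564453125), (101.71312713623047, 101.26317596435547), 85.09029388427734) [0.466  0.1271 0.003 ]
big ((284.40203857421875, 238.5029296875), (136.40858459472656, 137.1804656982422), 89.57686614990234) [0.2829 0.2376 0.0063]
box ((435.53973388671875, -342.3620910644531), (86.23963928222656, 70.88131713867188), 7.327578067779541) [ 0.43573139 -0.34580222  0.02892786]
box2 ((436.0545959472656, -346.8046569824219), (84.57246398925781, 61.839210510253906), 7.97
[... 1074 characters left out ...]
 74 [0.6447 0.2985 0.0302] [0.6373 0.2916 0.0105] [0.6556 0.3123 0.0459]
sgreen 0.053 1 [0.6474 0.3011 0.054 ] [0.6474 0.3011 0.054 ] [0.6474 0.3011 0.054 ]
flask 0.01 370 [0.5853 0.385  0.0295] [0.5553 0.3657 0.0104] [0.6356 0.4329 0.046 ]
flask 0.053 120 [0.5899 0.3883 0.0595] [0.5701 0.3756 0.053 ] [0.6189 0.4149 0.066 ]
flask 0.066 147 [0.5908 0.3899 0.0759] [0.5753 0.3791 0.0661] [0.6143 0.4122 0.0899]
box ((435.6220397949219, -347.70025634765625), (79.50045013427734, 58.677425384521484), 7.8491926193237305) [ 0.4355933  -0.34696474  0.02874473]
dish ((644.1814575195312, -256.40673828125), (53.220359802246094, 53.810855865478516), 53.54926681518555) [ 0.64389117 -0.25599796  0.01303023]
```

arm_command:
  series:
    - {"dp": [0.12,-0.315,-0.121],"angular": [-0.028,0,0],"gripper": 85}
    - {"dp": [0.12,-0.309,-0.134],"angular": [-0.028,0,0],"gripper": 85}
    - {"dp": [0.12,-0.303,-0.148],"angular": [-0.028,0,0],"gripper": 85}
    - {"dp": [0.12,-0.296,-0.161],"angular": [-0.028,0,0],"gripper": 85}
    - {"dp": [0.12,-0.289,-0.174],"angular": [-0.028,0,0],"gripper": 85}
    - {"dp": [0.12,-0.281,-0.186],"angular": [-0.028,0,0],"gripper": 85}
    - {"dp": [0.12,-0.272,-0.199],"angular": [-0.028,0,0],"gripper": 85}
    - {"dp": [0,0,0],"angular": [0,0,0],"gripper": 85}
  grip_force: 30

```text
clock: 1.1
position: [0.4313, 0.3303, 0.1235]
ee_rot: [0.516, -0.481, 0.52, 0.482]
contact_force: [0.6, 1.4, 1.6]
width: 0.0848
```

```bash
python3 go.py .426 .335 .013 -5 5; python3 - <<'E'
from h import *
im=get_image('wrist');np.save('w0.npy',im,allow_pickle=True);cv2.imwrite('pics/w0.png',im['image']);print(im['mtx'].tolist(),im['mount'].round(4).tolist())
E
```

```text
now [0.4313 0.3303 0.1235] w 0.0848 t 1.1 F [0.6 1.4 1.6] turn deg [ 0.8 -0.2 -0.3] q [0.53, 0.31, 1.74, -0.0, 1.1, -0.97]
dp [0.184, 0.009, 0.008] ang [0.002, -0.0, -0.001]
dp [0.184, 0.009, 0.008] ang [0.002, -0.0, -0.001]
dp [0.184, 0.009, 0.007] ang [0.002, -0.0, -0.001]
dp [0.184, 0.009, 0.007] ang [0.002, -0.0, -0.001]
dp [0.184, 0.009, 0.007] ang [0.002, -0.0, -0.001]
[[325.19226210127806, 0.0, 279.71230236613684], [0.0, 325.19226210127806, 209.4204703638945], [0.0, 0.0, 1.0]] [[-0.0016, 0.2977, -0.9546, -0.1416], [0.0005, 0.9546, 0.2977, 0.0768], [1.0, -0.0, -0.0017, 0.0011], [0.0, 0.0, 0.0, 1.0]]
```

View pics/w0.png

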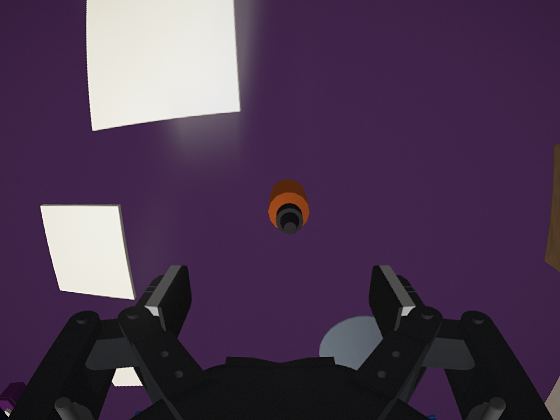

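The wrist view shows the amber bottle at (288,205), its cap at (289,218), between the open fingers with the flask well to the right. I'll cast a ray to check its position.

```bash
cat >> go.py <<'E'
E
cat > wc.py <<'E'
from h import *
from go import rot
def wcast(im,s,u,v,z):
    K=im['mtx'];a=np.array([(u-K[0,2])/K[0,0],(v-K[1,2])/K[1,1]]);th=np.hypot(*a)
    k=np.sin(th)/th;c=np.array([a[0]*k,-a[1]*k,-np.cos(th)])
    M=im['mount'];R=rot(s).as_matrix();d=R@M[:3,:3]@c;o=s['position']+R@M[:3,3]
    return o+d*(z-o[2])/d[2]
E
python3 - <<'E'
from wc import *
im=np.load('w0.npy',allow_pickle=True).item();s=get_state()
hs=cv2.cvtColor(im['image'],cv2.COLOR_BGR2HSV)
m=(hs[...,0]<20)&(hs[...,1]>150)&(hs[...,2]>60);m[:150]=0;m[260:]=0;m[:,:250]=0;m[:,330:]=0
v,u=np.nonzero(m);print(u.min(),u.max(),v.min(),v.max())
print('far base edge',wcast(im,s,(u.min()+u.max())/2,v.min(),0),'nozzle',wcast(im,s,289.5,227,.078),'capc',wcast(im,s,289,217,.065))
E
```

```text
268 308 180 227
far base edge [0.41089502 0.34096057 0.        ] nozzle [0.42387082 0.33917417 0.078     ] capc [0.42171177 0.33934691 0.065     ]
```

arm_command:
  series:
    - {"dp": [0.25,0.02,0.03],"angular": [0,0,0],"gripper": 85}
    - {"dp": [0.25,0.02,0.03],"angular": [0,0,0],"gripper": 85}
    - {"dp": [0.2,0.01,0],"angular": [0,0,0],"gripper": 85}
    - {"dp": [0.1,0,0],"angular": [0,0,0],"gripper": 85}
    - {"dp": [0.05,0,0],"angular": [0,0,0],"gripper": 85}
    - {"dp": [0.02,0,0],"angular": [0,0,0],"gripper": 85}
    - {"dp": [0,0,0],"angular": [0,0,0],"gripper": 20}
    - {"dp": [0,0,0],"angular": [0,0,0],"gripper": 20}
  grip_force: 30

```text
clock: 2.15
position: [0.4239, 0.345, 0.0211]
ee_rot: [0.519, -0.481, 0.516, 0.483]
contact_force: [0.1, 0.3, 1.1]
width: 0.0513
```

arm_command:
  series:
    - {"dp": [0.04,-0.02,-0.04],"angular": [0,0,0],"gripper": 45}
    - {"dp": [0,0,0],"angular": [0,0,0],"gripper": 20}
    - {"dp": [0,0,0],"angular": [0,0,0],"gripper": 20}
    - {"dp": [0,0,0],"angular": [0,0,0],"gripper": 20}
    - {"dp": [0,0,0],"angular": [0,0,0],"gripper": 20}
    - {"dp": [0,0,0],"angular": [0,0,0],"gripper": 20}
    - {"dp": [-0.1,0,0],"angular": [0,0,0],"gripper": 20}
    - {"dp": [-0.1,0,0],"angular": [0,0,0],"gripper": 20}
  grip_force: 30

```text
clock: 3.15
position: [0.426, 0.3392, 0.0413]
ee_rot: [0.519, -0.481, 0.516, 0.483]
contact_force: [0.8, -0.3, -0.4]
width: 0.0293
```

```bash
python3 go.py .457 -.0005 .165 -5 10
```

```text
now [0.426  0.3392 0.0413] w 0.0293 t 3.15 F [ 0.8 -0.3 -0.4] turn deg [0.9 0.2 0. ] q [0.54, 0.4, 1.84, 0.0, 0.89, -0.96]
dp [-0.104, -0.046, -0.28] ang [0.001, 0.0, 0.0]
dp [-0.104, -0.046, -0.28] ang [0.001, 0.0, 0.0]
dp [-0.104, -0.047, -0.28] ang [0.001, 0.0, 0.0]
dp [-0.104, -0.047, -0.28] ang [0.001, 0.0, 0.0]
dp [-0.104, -0.048, -0.28] ang [0.001, 0.0, 0.0]
dp [-0.104, -0.048, -0.28] ang [0.001, 0.0, 0.0]
dp [-0.104, -0.049, -0.28] ang [0.001, 0.0, 0.0]
dp [-0.103, -0.049, -0.28] ang [0.001, 0.0, 0.0]
dp [-0.103, -0.05, -0.28] ang [0.001, 0.0, 0.0]
dp [-0.103, -0.05, -0.28] ang [0.001, 0.0, 0.0]
```

arm_command:
  series:
    - {"dp": [-0.2,-0.03,-0.2],"angular": [0.005,0,0],"gripper": 20}
    - {"dp": [-0.2,-0.06,-0.4],"angular": [0.005,0,0],"gripper": 20}
    - {"dp": [-0.2,-0.08,-0.45],"angular": [0,0,0],"gripper": 20}
    - {"dp": [0,-0.08,-0.45],"angular": [0,0,0],"gripper": 20}
    - {"dp": [0,-0.08,-0.45],"angular": [0,0,0],"gripper": 20}
    - {"dp": [0,-0.07,-0.4],"angular": [0,0,0],"gripper": 20}
    - {"dp": [0,-0.04,-0.25],"angular": [0,0,0],"gripper": 20}
    - {"dp": [0,-0.02,-0.1],"angular": [0,0,0],"gripper": 20}

```text
clock: 4.15
position: [0.46, 0.004, 0.1237]
ee_rot: [0.527, -0.482, 0.514, 0.476]
contact_force: [1.0, 0.2, -1.0]
width: 0.0289
```

```bash
python3 go.py .457 -.0005 .025 -5 6
```

```text
now [0.46   0.004  0.1237] w 0.0289 t 4.15 F [ 1.   0.2 -1. ] turn deg [0.2 0.5 1.1] q [-0.15, 0.19, 1.92, 0.01, 1.01, -1.64]
dp [0.137, 0.006, -0.008] ang [0.0, 0.001, 0.002]
dp [0.137, 0.006, -0.007] ang [0.0, 0.001, 0.002]
dp [0.137, 0.005, -0.007] ang [0.0, 0.001, 0.002]
dp [0.137, 0.005, -0.007] ang [0.0, 0.001, 0.002]
dp [0.137, 0.005, -0.007] ang [0.0, 0.001, 0.002]
dp [0.137, 0.004, -0.007] ang [0.0, 0.001, 0.002]
```

arm_command:
  series:
    - {"dp": [0.2,0.01,-0.02],"angular": [0,0.002,0.005],"gripper": 20}
    - {"dp": [0.2,0.01,-0.02],"angular": [0,0.002,0.005],"gripper": 20}
    - {"dp": [0.18,0.01,0],"angular": [0,0.002,0.003],"gripper": 20}
    - {"dp": [0.12,0,0],"angular": [0,0,0],"gripper": 20}
    - {"dp": [0.05,0,0],"angular": [0,0,0],"gripper": 20}
    - {"dp": [0.02,0,0],"angular": [0,0,0],"gripper": 20}
    - {"dp": [0,0,0],"angular": [0,0,0],"gripper": 20}
    - {"dp": [0,0,0],"angular": [0,0,0],"gripper": 20}

```text
clock: 5.15
position: [0.4606, 0.0024, 0.0334]
ee_rot: [0.522, -0.481, 0.518, 0.477]
contact_force: [-0.2, -0.0, -0.4]
width: 0.0289
```

```bash
python3 go.py .457 -.0005 .016 -5 3
```

```text
now [0.4606 0.0024 0.0334] w 0.0289 t 5.15 F [-0.2 -0.  -0.4] turn deg [0.3 0.  0.4] q [-0.15, 0.31, 2.03, 0.0, 0.79, -1.64]
dp [0.048, 0.01, -0.009] ang [0.001, 0.0, 0.002]
dp [0.048, 0.009, -0.009] ang [0.001, 0.0, 0.002]
dp [0.048, 0.009, -0.009] ang [0.001, 0.0, 0.002]
```

arm_command:
  series:
    - {"dp": [0.05,0.015,-0.015],"angular": [0,0,0.003],"gripper": 20}
    - {"dp": [0.04,0.015,-0.015],"angular": [0,0,0],"gripper": 20}
    - {"dp": [0.03,0.01,-0.01],"angular": [0,0,0],"gripper": 20}
    - {"dp": [0.015,0,0],"angular": [0,0,0],"gripper": 20}
    - {"dp": [0,0,0],"angular": [0,0,0],"gripper": 20}
    - {"dp": [0,0,0],"angular": [0,0,0],"gripper": 20}
    - {"dp": [0,0,0],"angular": [0,0,0],"gripper": 20}
    - {"dp": [0,0,0],"angular": [0,0,0],"gripper": 20}

```text
clock: 6.15
position: [0.4555, -0.0025, 0.0168]
ee_rot: [0.521, -0.48, 0.519, 0.478]
contact_force: [0.1, 0.2, -0.7]
width: 0.0294
```

```bash
python3 go.py .457 -.0005 .016 -5 1; python3 - <<'E'
from h import *
im=get_image('scene');cv2.imwrite('pics/s1.png',cv2.resize(im['image'][120:330,150:430],None,fx=2.5,fy=2.5))
E
```

```text
now [ 0.4555 -0.0025  0.0168] w 0.0294 t 6.15 F [ 0.1  0.2 -0.7] turn deg [0.3 0.  0.2] q [-0.16, 0.34, 2.06, 0.0, 0.74, -1.65]
dp [0.006, -0.011, 0.017] ang [0.003, 0.0, 0.003]
```

View pics/s1.png

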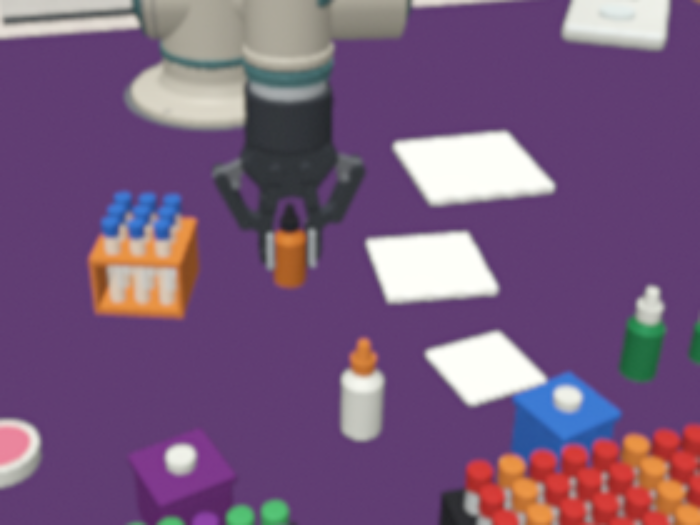

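The amber bottle is held upright at crop (290,255), at the bench or a millimetre above it. I'll ease it down, release and rise.

arm_command:
  series:
    - {"dp": [0.015,0,0.01],"angular": [0,0,0],"gripper": 20}
    - {"dp": [0.01,0,0],"angular": [0,0,0],"gripper": 20}
    - {"dp": [0,0,0],"angular": [0,0,0],"gripper": 60}
    - {"dp": [0,0,0],"angular": [0,0,0],"gripper": 70}
    - {"dp": [0,0,0],"angular": [0,0,0],"gripper": 70}
    - {"dp": [-0.1,0,0],"angular": [0,0,0],"gripper": 70}
    - {"dp": [-0.4,0,0],"angular": [0,0,0],"gripper": 70}
    - {"dp": [-0.4,0,0],"angular": [0,0,0],"gripper": 70}

```text
clock: 7.2
position: [0.4528, -0.0018, 0.1252]
ee_rot: [0.518, -0.479, 0.521, 0.48]
contact_force: [1.2, 1.4, -1.3]
width: 0.0701
```

```bash
python3 go.py .666 .006 .12 -5 5
```

```text
now [ 0.4528 -0.0018  0.1252] w 0.0701 t 7.2 F [ 1.2  1.4 -1.3] turn deg [ 0.4 -0.1 -0.2] q [-0.16, 0.19, 1.92, -0.0, 1.04, -1.65]
dp [0.007, -0.353, 0.042] ang [0.001, -0.0, -0.0]
dp [0.008, -0.353, 0.042] ang [0.001, -0.0, -0.0]
dp [0.008, -0.353, 0.043] ang [0.001, -0.0, -0.0]
dp [0.008, -0.353, 0.043] ang [0.001, -0.0, -0.0]
dp [0.008, -0.353, 0.043] ang [0.001, -0.0, -0.0]
```

arm_command:
  series:
    - {"dp": [0,-0.2,0.03],"angular": [0,0,0],"gripper": 70}
    - {"dp": [0,-0.4,0.05],"angular": [0,0,0],"gripper": 70}
    - {"dp": [0,-0.4,0.05],"angular": [0,0,0],"gripper": 70}
    - {"dp": [0,-0.35,0.04],"angular": [0,0,0],"gripper": 70}
    - {"dp": [0,-0.25,0.03],"angular": [0,0,0],"gripper": 70}
    - {"dp": [0,-0.1,0.01],"angular": [0,0,0],"gripper": 70}
    - {"dp": [0,-0.03,0],"angular": [0,0,0],"gripper": 70}
    - {"dp": [0,0,0],"angular": [0,0,0],"gripper": 70}

```text
clock: 8.2
position: [0.668, 0.0068, 0.1357]
ee_rot: [0.521, -0.482, 0.519, 0.477]
contact_force: [-1.0, -0.7, 0.3]
width: 0.0702
```

```bash
python3 go.py .666 .006 .015 -5 1; python3 - <<'E'
from wc import *
s=get_state();im=get_image('wrist');cv2.imwrite('pics/w1.png',im['image'])
hs=cv2.cvtColor(im['image'],cv2.COLOR_BGR2HSV)
m=((hs[...,0]<25)&(hs[...,1]>120)&(hs[...,2]>90)).astype(np.uint8);m[:,:200]=0;m[:,380:]=0;m[:100]=0;m[300:]=0
cs,_=cv2.findContours(m,cv2.RETR_EXTERNAL,cv2.CHAIN_APPROX_NONE)
for c in cs:
    if cv2.contourArea(c)>60:
        x,y,w,h=cv2.boundingRect(c);print(x,y,w,h,wcast(im,s,x+w/2,y+h/2,.062).round(4))
im=get_image('top');cv2.imwrite('pics/t1.png',im['image']);P=pts(im);q=P.reshape(-1,3)
q=q[(abs(q[:,0]-.457)<.03)&(abs(q[:,1])<.04)]
for lo,hi in((.01,.046),(.053,.066),(.066,.09)):
    a=q[(q[:,2]>lo)&(q[:,2]<hi)];print(len(a),a.min(0),a.max(0)) if len(a) else 0
E
```

```text
now [0.668  0.0068 0.1357] w 0.0702 t 8.2 F [-1.  -0.7  0.3] turn deg [ 0.4 -0.2  0.4] q [-0.09, 0.47, 1.44, -0.0, 1.22, -1.58]
dp [1.006, 0.023, -0.005] ang [0.004, -0.002, 0.004]
267 204 25 30 [0.666  0.0081 0.062 ]
```

View pics/w1.png

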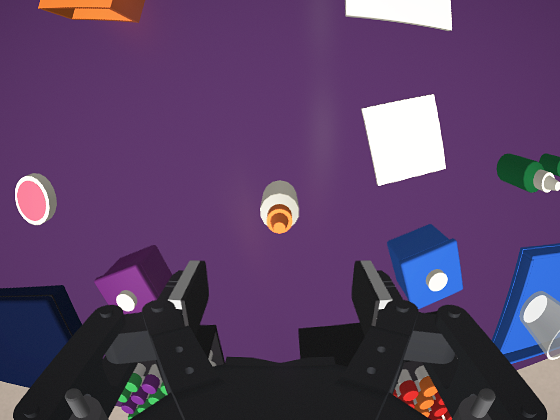

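The white bottle is at (279,210), centred between the fingers, with its cap cast to (0.666,0.008). I'll descend and grip.

arm_command:
  series:
    - {"dp": [0.25,0.01,0],"angular": [0,0,0.003],"gripper": 70}
    - {"dp": [0.25,0.01,0],"angular": [0,0,0],"gripper": 70}
    - {"dp": [0.22,0,0],"angular": [0,0,0],"gripper": 70}
    - {"dp": [0.12,0,0],"angular": [0,0,0],"gripper": 70}
    - {"dp": [0.07,0,0],"angular": [0,0,0],"gripper": 70}
    - {"dp": [0.04,0,0],"angular": [0,0,0],"gripper": 70}
    - {"dp": [0.02,0,0],"angular": [0,0,0],"gripper": 60}
    - {"dp": [0,0,0],"angular": [0,0,0],"gripper": 50}

```text
clock: 9.3
position: [0.6644, 0.0064, 0.0212]
ee_rot: [0.521, -0.482, 0.519, 0.477]
contact_force: [-0.4, 0.5, 0.2]
width: 0.0499
```

```bash
python3 go.py .666 .007 .015 -5 1
```

```text
now [0.6644 0.0064 0.0212] w 0.0499 t 9.3 F [-0.4  0.5  0.2] turn deg [ 0.4 -0.2  0.5] q [-0.09, 0.57, 1.58, -0.0, 0.98, -1.58]
dp [0.052, -0.013, 0.006] ang [0.004, -0.002, 0.005]
```

Lower 5 mm, close and lift.

arm_command:
  series:
    - {"dp": [0.045,-0.01,0],"angular": [0,0,0.005],"gripper": 50}
    - {"dp": [0,0,0],"angular": [0,0,0],"gripper": 20}
    - {"dp": [0,0,0],"angular": [0,0,0],"gripper": 20}
    - {"dp": [0,0,0],"angular": [0,0,0],"gripper": 20}
    - {"dp": [0,0,0],"angular": [0,0,0],"gripper": 20}
    - {"dp": [0,0,0],"angular": [0,0,0],"gripper": 20}
    - {"dp": [-0.2,0,0],"angular": [0,0,0],"gripper": 20}
    - {"dp": [-0.4,0,0],"angular": [0,0,0],"gripper": 20}

```text
clock: 10.3
position: [0.6628, 0.0067, 0.0849]
ee_rot: [0.517, -0.478, 0.523, 0.481]
contact_force: [0.7, 0.1, -0.2]
width: 0.0289
```

```bash
python3 go.py .517 -.006 .12 -5 1;  python3 - <<'E'
from h import *
im=get_image('top');cv2.imwrite('pics/t1.png',im['image']);P=pts(im);q=P.reshape(-1,3)
q=q[(abs(q[:,0]-.457)<.03)&(abs(q[:,1])<.04)]
for lo,hi in((.01,.046),(.053,.066),(.066,.09)):
    a=q[(q[:,2]>lo)&(q[:,2]<hi)];print(len(a),a.min(0),a.max(0)) if len(a) else 0
im=get_image('scene');P=pts(im);q=P.reshape(-1,3)
q=q[(abs(q[:,0]-.457)<.03)&(abs(q[:,1])<.04)]
for lo,hi in((.01,.046),(.053,.066),(.066,.09)):
    a=q[(q[:,2]>lo)&(q[:,2]<hi)];print(len(a),a.min(0),a.max(0)) if len(a) else 0
E
```

```text
now [0.6628 0.0067 0.0849] w 0.0289 t 10.3 F [ 0.7  0.1 -0.2] turn deg [ 0.4 -0.2 -0.5] q [-0.09, 0.51, 1.5, -0.0, 1.13, -1.58]
dp [-0.28, 1.206, -0.205] ang [0.004, -0.002, -0.006]
110 [ 0.44910719 -0.01854078  0.01017014] [0.47232763 0.00138417 0.04562373]
```

arm_command:
  series:
    - {"dp": [-0.1,0.1,-0.02],"angular": [0,0,-0.005],"gripper": 20}
    - {"dp": [0,0.25,-0.04],"angular": [0,0,0],"gripper": 20}
    - {"dp": [0,0.3,-0.05],"angular": [0,0,0],"gripper": 20}
    - {"dp": [0,0.25,-0.04],"angular": [0,0,0],"gripper": 20}
    - {"dp": [0,0.16,-0.03],"angular": [0,0,0],"gripper": 20}
    - {"dp": [0,0.07,-0.02],"angular": [0,0,0],"gripper": 20}
    - {"dp": [0,0.02,0],"angular": [0,0,0],"gripper": 20}
    - {"dp": [0,0,0],"angular": [0,0,0],"gripper": 20}

```text
clock: 11.4
position: [0.5166, -0.0065, 0.1004]
ee_rot: [0.521, -0.482, 0.519, 0.477]
contact_force: [-0.2, -0.8, -1.1]
width: 0.0289
```

```bash
python3 go.py .517 -.006 .030 -5 1;python3 - <<'E'
from wc import *
s=get_state();im=get_image('wrist');cv2.imwrite('pics/w2.png',im['image'])
E
```

```text
now [ 0.5166 -0.0065  0.1004] w 0.0289 t 11.4 F [-0.2 -0.8 -1.1] turn deg [ 0.4 -0.2  0.4] q [-0.15, 0.3, 1.83, -0.0, 1.01, -1.63]
dp [0.587, 0.001, 0.006] ang [0.004, -0.002, 0.004]
```

View pics/w2.png

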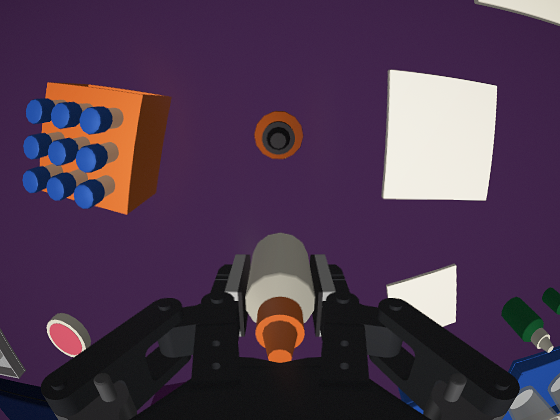

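Amber stands upright at (278,135) between the rack and the tile, and the white bottle is in the grip behind it. I'll lower it.

arm_command:
  series:
    - {"dp": [0.2,0,0],"angular": [0,0,0.004],"gripper": 20}
    - {"dp": [0.2,0,0],"angular": [0,0,0],"gripper": 20}
    - {"dp": [0.13,0,0],"angular": [0,0,0],"gripper": 20}
    - {"dp": [0.07,0,0],"angular": [0,0,0],"gripper": 20}
    - {"dp": [0.04,0,0],"angular": [0,0,0],"gripper": 20}
    - {"dp": [0.03,0,0],"angular": [0,0,0],"gripper": 20}
    - {"dp": [0.02,0,0],"angular": [0,0,0],"gripper": 20}
    - {"dp": [0,0,0],"angular": [0,0,0],"gripper": 20}

```text
clock: 12.45
position: [0.5248, -0.0073, 0.0171]
ee_rot: [0.521, -0.483, 0.518, 0.476]
contact_force: [-0.3, 0.8, -1.3]
width: 0.029
```

```bash
python3 go.py .517 -.006 .0155 -5 1
```

```text
now [ 0.5248 -0.0073  0.0171] w 0.029 t 12.45 F [-0.3  0.8 -1.3] turn deg [ 0.4 -0.2  0.6] q [-0.14, 0.41, 1.92, -0.0, 0.81, -1.63]
dp [0.012, 0.065, 0.005] ang [0.005, -0.002, 0.006]
```

arm_command:
  series:
    - {"dp": [-0.01,0.04,0],"angular": [0,0,0.006],"gripper": 20}
    - {"dp": [0,0.03,0],"angular": [0,0,0],"gripper": 20}
    - {"dp": [0.015,0,0],"angular": [0,0,0],"gripper": 20}
    - {"dp": [0.015,0,0],"angular": [0,0,0],"gripper": 20}
    - {"dp": [0.01,0,0],"angular": [0,0,0],"gripper": 20}
    - {"dp": [0,0,0],"angular": [0,0,0],"gripper": 20}
    - {"dp": [0,0,0],"angular": [0,0,0],"gripper": 20}
    - {"dp": [0,0,0],"angular": [0,0,0],"gripper": 20}

```text
clock: 13.45
position: [0.5164, -0.0066, 0.0167]
ee_rot: [0.519, -0.481, 0.52, 0.478]
contact_force: [0.1, 1.0, 0.8]
width: 0.0288
```

arm_command:
  series:
    - {"dp": [0.015,0,0],"angular": [0,0,0],"gripper": 20}
    - {"dp": [0.01,0,0],"angular": [0,0,0],"gripper": 20}
    - {"dp": [0,0,0],"angular": [0,0,0],"gripper": 60}
    - {"dp": [0,0,0],"angular": [0,0,0],"gripper": 70}
    - {"dp": [0,0,0],"angular": [0,0,0],"gripper": 70}
    - {"dp": [-0.1,0,0],"angular": [0,0,0],"gripper": 70}
    - {"dp": [-0.4,0,0],"angular": [0,0,0],"gripper": 85}
    - {"dp": [-0.5,0,0],"angular": [0,0,0],"gripper": 85}

```text
clock: 14.45
position: [0.513, -0.0058, 0.1355]
ee_rot: [0.517, -0.478, 0.522, 0.481]
contact_force: [0.8, -0.4, -0.3]
width: 0.0852
```

```bash
python3 go.py .435 -.347 .14 7.8 8
```

```text
now [ 0.513  -0.0058  0.1355] w 0.0852 t 14.45 F [ 0.8 -0.4 -0.3] turn deg [-12.4  -0.1  -0.5] q [-0.14, 0.26, 1.78, -0.0, 1.11, -1.63]
dp [-0.003, 0.053, -0.361] ang [-0.017, -0.0, -0.001]
dp [-0.003, 0.062, -0.359] ang [-0.017, -0.0, -0.001]
dp [-0.003, 0.072, -0.357] ang [-0.017, -0.0, -0.001]
dp [-0.004, 0.082, -0.355] ang [-0.017, -0.0, -0.001]
dp [-0.004, 0.091, -0.353] ang [-0.017, -0.0, -0.001]
dp [-0.004, 0.101, -0.35] ang [-0.017, -0.0, -0.001]
dp [-0.004, 0.11, -0.348] ang [-0.017, -0.0, -0.001]
dp [-0.004, 0.119, -0.344] ang [-0.017, -0.0, -0.001]
```

arm_command:
  series:
    - {"dp": [-0.05,0.04,-0.25],"angular": [-0.02,0,-0.005],"gripper": 85}
    - {"dp": [0,0.07,-0.45],"angular": [-0.02,0,0],"gripper": 85}
    - {"dp": [0,0.08,-0.48],"angular": [-0.02,0,0],"gripper": 85}
    - {"dp": [0,0.1,-0.48],"angular": [-0.02,0,0],"gripper": 85}
    - {"dp": [0,0.12,-0.45],"angular": [-0.02,0,0],"gripper": 85}
    - {"dp": [0,0.11,-0.35],"angular": [-0.02,0,0],"gripper": 85}
    - {"dp": [0,0.08,-0.2],"angular": [-0.015,0,0],"gripper": 85}
    - {"dp": [0,0.03,-0.08],"angular": [0,0,0],"gripper": 85}

```text
clock: 15.45
position: [0.4476, -0.3477, 0.1556]
ee_rot: [-0.465, 0.542, -0.461, -0.526]
contact_force: [-0.2, -0.1, 0.4]
width: 0.0851
```

```bash
python3 go.py .4355 -.3475 .14 7.8 1;python3 - <<'E'
from wc import *
s=get_state();im=get_image('wrist');cv2.imwrite('pics/w3.png',im['image'])
im=get_image('top');cv2.imwrite('pics/t2.png',im['image']);q=pts(im).reshape(-1,3)
for c in((.457,0),(.517,-.006),(.65,.24)):
  k=q[(abs(q[:,0]-c[0])<.028)&(abs(q[:,1]-c[1])<.03)]
  for lo,hi in((.01,.046),(.053,.066),(.066,.09)):
    a=k[(k[:,2]>lo)&(k[:,2]<hi)];print(c,len(a),a.min(0).round(4),a.max(0).round(4)) if len(a) else 0
E
```

```text
now [ 0.4476 -0.3477  0.1556] w 0.0851 t 15.45 F [-0.2 -0.1  0.4] turn deg [ 0.4 -0.8  1.1] q [-0.79, 0.3, 1.66, 0.01, 1.15, -2.5]
dp [0.128, 0.102, 0.018] ang [0.004, -0.008, 0.013]
(0.457, 0) 37 [ 0.4422 -0.0162  0.0222] [0.468  0.0118 0.046 ]
(0.457, 0) 30 [ 0.4466 -0.0107  0.0533] [0.4626 0.0053 0.0658]
(0.457, 0) 22 [ 0.4509 -0.0081  0.0662] [0.46   0.0055 0.0784]
(0.517, -0.006) 47 [ 0.5025 -0.0203  0.0111] [0.5307 0.0078 0.046 ]
(0.517, -0.006) 31 [ 0.5081 -0.0146  0.056 ] [0.526  0.0014 0.0658]
(0.517, -0.006) 23 [ 0.5096 -0.0145  0.0666] [ 0.5208 -0.0008  0.0793]
(0.65, 0.24) 81 [0.6376 0.227  0.0104] [0.6644 0.2549 0.0459]
(0.65, 0.24) 38 [0.6432 0.2329 0.0534] [0.6599 0.2499 0.0658]
(0.65, 0.24) 22 [0.647  0.2365 0.0668] [0.6561 0.2491 0.0789]
```

View pics/w3.png

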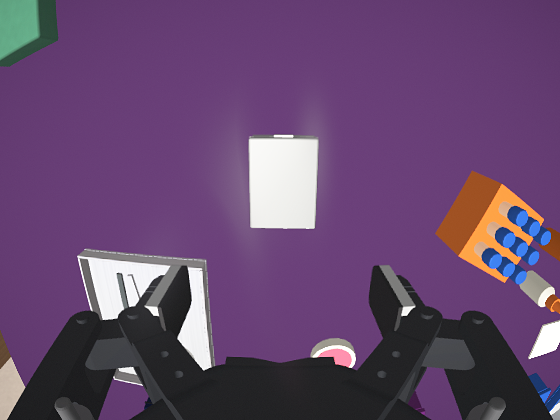

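The box is at (283,183), squared between the fingers; the dish is visible at (333,353). Both bottles stand with centres about 61 mm apart, and green is unmoved. A ray check of the box before descending.

```bash
python3 - <<'E'
from wc import *
s=get_state();im=get_image('wrist')
for u,v in((249,139),(318,138),(316,229),(251,228)): print(wcast(im,s,u,v,.03).round(4))
E
```

```text
[ 0.4009 -0.3791  0.03  ]
[ 0.3918 -0.3235  0.03  ]
[ 0.4706 -0.3113  0.03  ]
[ 0.4781 -0.3682  0.03  ]
```

arm_command:
  series:
    - {"dp": [0.25,0.03,0.005],"angular": [0,-0.005,0.007],"gripper": 85}
    - {"dp": [0.3,0.03,0.005],"angular": [0,-0.003,0.006],"gripper": 85}
    - {"dp": [0.3,0.03,0],"angular": [0,0,0],"gripper": 85}
    - {"dp": [0.18,0.01,0],"angular": [0,0,0],"gripper": 85}
    - {"dp": [0.08,0,0],"angular": [0,0,0],"gripper": 85}
    - {"dp": [0.04,0,0],"angular": [0,0,0],"gripper": 85}
    - {"dp": [0.02,0,0],"angular": [0,0,0],"gripper": 85}
    - {"dp": [0,0,0],"angular": [0,0,0],"gripper": 75}

```text
clock: 16.6
position: [0.442, -0.3386, 0.015]
ee_rot: [-0.461, 0.538, -0.46, -0.535]
contact_force: [0.2, 0.5, 0.0]
width: 0.0753
```

```bash
python3 go.py .4355 -.3465 .008 8 1
```

```text
now [ 0.442  -0.3386  0.015 ] w 0.0753 t 16.6 F [0.2 0.5 0. ] turn deg [ 0.7 -0.   0.2] q [-0.78, 0.45, 1.84, 0.0, 0.85, -2.51]
dp [0.058, 0.064, -0.057] ang [0.008, -0.001, 0.003]
```

arm_command:
  series:
    - {"dp": [0.03,0.035,-0.03],"angular": [0.008,0,0],"gripper": 75}
    - {"dp": [0.03,0.03,-0.025],"angular": [0,0,0],"gripper": 75}
    - {"dp": [0.02,0.01,0],"angular": [0,0,0],"gripper": 75}
    - {"dp": [0,0,0],"angular": [0,0,0],"gripper": 45}
    - {"dp": [0,0,0],"angular": [0,0,0],"gripper": 45}
    - {"dp": [0,0,0],"angular": [0,0,0],"gripper": 45}
    - {"dp": [0,0,0],"angular": [0,0,0],"gripper": 45}
    - {"dp": [0,0,0],"angular": [0,0,0],"gripper": 45}
  grip_force: 40

```text
clock: 17.6
position: [0.4341, -0.3482, 0.0062]
ee_rot: [-0.465, 0.536, -0.464, -0.531]
contact_force: [0.2, -1.4, 0.5]
width: 0.0574
```

```bash
python3 go.py .4355 -.3465 .17 8 1; python3 go.py .468 .129 .17 -4.9 16
```

```text
now [ 0.4341 -0.3482  0.0062] w 0.0574 t 17.6 F [ 0.2 -1.4  0.5] turn deg [-0.1 -0.2  0.3] q [-0.8, 0.46, 1.85, 0.0, 0.82, -2.51]
dp [-1.365, -0.021, 0.008] ang [-0.001, -0.002, 0.004]
now [ 0.4341 -0.3482  0.0062] w 0.0574 t 17.6 F [ 0.2 -1.4  0.5] turn deg [12.8 -0.2  0.3] q [-0.8, 0.46, 1.85, 0.0, 0.82, -2.51]
dp [-0.086, -0.052, 0.243] ang [0.009, -0.0, 0.0]
dp [-0.086, -0.049, 0.244] ang [0.009, -0.0, 0.0]
dp [-0.086, -0.045, 0.245] ang [0.009, -0.0, 0.0]
dp [-0.086, -0.042, 0.245] ang [0.009, -0.0, 0.0]
dp [-0.086, -0.038, 0.246] ang [0.009, -0.0, 0.0]
dp [-0.086, -0.035, 0.247] ang [0.009, -0.0, 0.0]
dp [-0.086, -0.031, 0.247] ang [0.009, -0.0, 0.0]
dp [-0.086, -0.028, 0.247] ang [0.009, -0.0, 0.0]
dp [-0.086, -0.024, 0.248] ang [0.009, -0.0, 0.0]
dp [-0.086, -0.021, 0.248] ang [0.009, -0.0, 0.0]
dp [-0.086, -0.017, 0.248] ang [0.009, -0.0, 0.0]
dp [-0.086, -0.014, 0.249] ang [0.009, -0.0, 0.0]
dp [-0.085, -0.01, 0.249] ang [0.009, -0.0, 0.0]
dp [-0.085, -0.007, 0.249] ang [0.009, -0.0, 0.0]
dp [-0.085, -0.003, 0.249] ang [0.009, -0.0, 0.0]
dp [-0.085, 0.0, 0.249] ang [0.009, -0.0, 0.0]
```

arm_command:
  series:
    - {"dp": [-0.25,0,0],"angular": [0,0,0],"gripper": 45}
    - {"dp": [-0.4,0,0],"angular": [0,0,0],"gripper": 45}
    - {"dp": [-0.4,0,0],"angular": [0.02,0,0],"gripper": 45}
    - {"dp": [-0.2,-0.04,0.25],"angular": [0.02,0,0],"gripper": 45}
    - {"dp": [0,-0.07,0.4],"angular": [0.02,0,0],"gripper": 45}
    - {"dp": [0,-0.06,0.4],"angular": [0.02,0,0],"gripper": 45}
    - {"dp": [0,-0.05,0.4],"angular": [0.02,0,0],"gripper": 45}
    - {"dp": [0,-0.04,0.4],"angular": [0.02,0,0],"gripper": 45}

```text
clock: 18.6
position: [0.4569, -0.1209, 0.1589]
ee_rot: [0.517, -0.485, 0.514, 0.483]
contact_force: [1.5, 0.1, -2.3]
width: 0.0568
```

```bash
python3 go.py .467 .129 .15 -4.9 8
```

```text
now [ 0.4569 -0.1209  0.1589] w 0.0568 t 18.6 F [ 1.5  0.1 -2.3] turn deg [1.3 0.1 0.3] q [-0.41, 0.18, 1.83, 0.0, 1.13, -1.92]
dp [0.009, 0.006, 0.26] ang [0.002, 0.0, 0.0]
dp [0.009, 0.007, 0.26] ang [0.002, 0.0, 0.0]
dp [0.009, 0.007, 0.26] ang [0.002, 0.0, 0.0]
dp [0.009, 0.008, 0.26] ang [0.002, 0.0, 0.0]
dp [0.009, 0.009, 0.26] ang [0.002, 0.0, 0.0]
dp [0.009, 0.01, 0.26] ang [0.002, 0.0, 0.0]
dp [0.009, 0.01, 0.26] ang [0.002, 0.0, 0.0]
dp [0.009, 0.011, 0.26] ang [0.002, 0.0, 0.0]
```

arm_command:
  series:
    - {"dp": [0,0.01,0.4],"angular": [0.007,0,0],"gripper": 45}
    - {"dp": [0,0.01,0.4],"angular": [0.005,0,0],"gripper": 45}
    - {"dp": [0,0.01,0.4],"angular": [0,0,0],"gripper": 45}
    - {"dp": [0,0.01,0.35],"angular": [0,0,0],"gripper": 45}
    - {"dp": [0,0.01,0.25],"angular": [0,0,0],"gripper": 45}
    - {"dp": [0,0.01,0.12],"angular": [0,0,0],"gripper": 45}
    - {"dp": [0,0,0.05],"angular": [0,0,0],"gripper": 45}
    - {"dp": [0,0,0],"angular": [0,0,0],"gripper": 45}

```text
clock: 19.6
position: [0.4651, 0.1256, 0.1573]
ee_rot: [0.52, -0.481, 0.518, 0.48]
contact_force: [0.2, -0.0, -2.1]
width: 0.0573
```

```bash
python3 go.py .467 .129 .025 -4.9 1; python3 - <<'E'
from h import *
im=get_image('wrist');cv2.imwrite('pics/w4.png',im['image']);np.save('w4.npy',im,allow_pickle=True)
E
```

```text
now [0.4651 0.1256 0.1573] w 0.0573 t 19.6 F [ 0.2 -0.  -2.1] turn deg [0.4 0.  0.1] q [0.12, 0.19, 1.82, 0.0, 1.13, -1.37]
dp [1.102, -0.011, 0.029] ang [0.005, 0.0, 0.002]
```

View pics/w4.png

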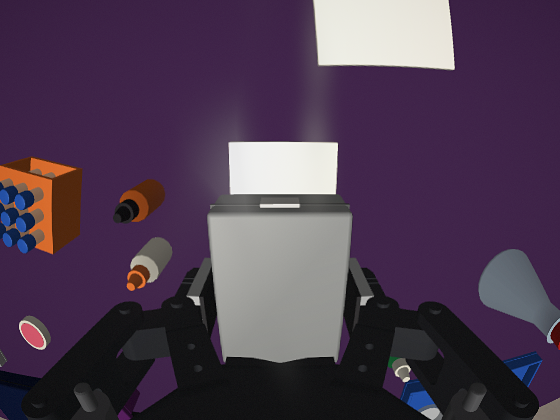

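The box is held level and parallel with the tile, whose near edge is at row 142, columns 229–338. I'll check the tile corners by ray.

```bash
python3 - <<'E'
from wc import *
s=get_state();im=np.load('w4.npy',allow_pickle=True).item()
for u,v in((229,142),(338,142)): print(wcast(im,s,u,v,.006).round(4))
for u,v in((208,214),(352,213)): print('box',wcast(im,s,u,v,s['position'][2]+.024).round(4))
t=np.radians(-4.9);R=np.array([[np.cos(t),-np.sin(t)],[np.sin(t),np.cos(t)]])
for c in((-.05,-.05),(-.05,.05)): print('exp',np.array([.468,.129])+R@c)
E
```

```text
[0.4127 0.0851 0.006 ]
[0.4203 0.1836 0.006 ]
box [0.4247 0.102  0.1813]
box [0.4287 0.1575 0.1813]
exp [0.41391189 0.08345358]
exp [0.42245358 0.18308811]
```

arm_command:
  series:
    - {"dp": [0.25,-0.005,0.015],"angular": [0.004,0,0],"gripper": 45}
    - {"dp": [0.3,0,0.01],"angular": [0,0,0],"gripper": 45}
    - {"dp": [0.22,0,0],"angular": [0,0,0],"gripper": 45}
    - {"dp": [0.13,0,0],"angular": [0,0,0],"gripper": 45}
    - {"dp": [0.08,0,0],"angular": [0,0,0],"gripper": 45}
    - {"dp": [0.04,0,0],"angular": [0,0,0],"gripper": 45}
    - {"dp": [0.02,0,0],"angular": [0,0,0],"gripper": 45}
    - {"dp": [0,0,0],"angular": [0,0,0],"gripper": 45}

```text
clock: 20.65
position: [0.4703, 0.1218, 0.031]
ee_rot: [0.525, -0.479, 0.521, 0.473]
contact_force: [0.1, 0.5, -1.3]
width: 0.057
```

```bash
python3 go.py .4658 .129 .0125 -4.9 1
```

```text
now [0.4703 0.1218 0.031 ] w 0.057 t 20.65 F [ 0.1  0.5 -1.3] turn deg [-0.5 -0.   0.5] q [0.11, 0.35, 1.98, -0.0, 0.8, -1.36]
dp [0.154, 0.044, 0.056] ang [-0.005, -0.0, 0.006]
```

arm_command:
  series:
    - {"dp": [0.04,0.02,0.03],"angular": [-0.005,0,0.006],"gripper": 45}
    - {"dp": [0.04,0.02,0.025],"angular": [0,0,0],"gripper": 45}
    - {"dp": [0.03,0.01,0.015],"angular": [0,0,0],"gripper": 45}
    - {"dp": [0.02,0,0],"angular": [0,0,0],"gripper": 45}
    - {"dp": [0.01,0,0],"angular": [0,0,0],"gripper": 45}
    - {"dp": [0,0,0],"angular": [0,0,0],"gripper": 45}
    - {"dp": [0,0,0],"angular": [0,0,0],"gripper": 45}
    - {"dp": [0,0,0],"angular": [0,0,0],"gripper": 45}

```text
clock: 21.65
position: [0.4656, 0.1317, 0.014]
ee_rot: [0.521, -0.479, 0.52, 0.478]
contact_force: [0.2, -0.2, -0.6]
width: 0.0574
```

```bash
python3 go.py .4658 .129 .0125 -4.9 1
```

```text
now [0.4656 0.1317 0.014 ] w 0.0574 t 21.65 F [ 0.2 -0.2 -0.6] turn deg [ 0.  -0.   0.1] q [0.13, 0.37, 2.0, -0.0, 0.77, -1.35]
dp [0.012, -0.004, -0.022] ang [0.0, -0.0, 0.001]
```

arm_command:
  series:
    - {"dp": [0.005,0,-0.02],"angular": [0,0,0],"gripper": 45}
    - {"dp": [0.015,0,0],"angular": [0,0,0],"gripper": 45}
    - {"dp": [0.005,0,0],"angular": [0,0,0],"gripper": 70}
    - {"dp": [0,0,0],"angular": [0,0,0],"gripper": 80}
    - {"dp": [0,0,0],"angular": [0,0,0],"gripper": 80}
    - {"dp": [-0.1,0,0],"angular": [0,0,0],"gripper": 80}
    - {"dp": [-0.4,0,0],"angular": [0,0,0],"gripper": 80}
    - {"dp": [-0.5,0,0],"angular": [0,0,0],"gripper": 80}

```text
clock: 22.65
position: [0.4625, 0.1287, 0.1317]
ee_rot: [0.518, -0.477, 0.523, 0.48]
contact_force: [1.5, -1.1, -0.1]
width: 0.0799
```

```bash
python3 go.py .644 -.2565 .13 -5 8; python3 - <<'E'
from wc import *
s=get_state();im=get_image('wrist');cv2.imwrite('pics/w5.png',im['image']);np.save('w5.npy',im,allow_pickle=True)
E
```

```text
now [0.4625 0.1287 0.1317] w 0.0799 t 22.65 F [ 1.5 -1.1 -0.1] turn deg [ 0.1 -0.1 -0.4] q [0.13, 0.22, 1.85, -0.0, 1.08, -1.36]
dp [0.001, -0.222, -0.384] ang [0.0, -0.0, -0.001]
dp [0.001, -0.223, -0.384] ang [0.0, -0.0, -0.001]
dp [0.001, -0.223, -0.384] ang [0.0, -0.0, -0.001]
dp [0.001, -0.223, -0.384] ang [0.0, -0.0, -0.001]
dp [0.001, -0.223, -0.383] ang [0.0, -0.0, -0.001]
dp [0.001, -0.223, -0.383] ang [0.0, -0.0, -0.001]
dp [0.002, -0.223, -0.383] ang [0.0, -0.0, -0.001]
dp [0.002, -0.223, -0.383] ang [0.0, -0.0, -0.001]
```

View pics/w5.png

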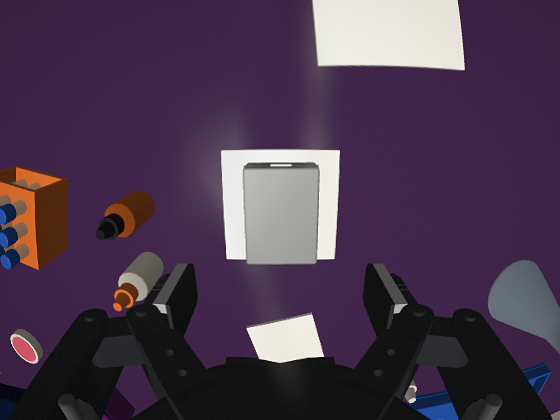

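The box sits squarely on the tile: box columns 244–319 within tile columns 222–340. On to the dish.

arm_command:
  series:
    - {"dp": [-0.05,-0.12,-0.2],"angular": [0,0,0],"gripper": 85}
    - {"dp": [0,-0.24,-0.42],"angular": [0,0,0],"gripper": 85}
    - {"dp": [0,-0.25,-0.43],"angular": [0,0,0],"gripper": 85}
    - {"dp": [0,-0.25,-0.43],"angular": [0,0,0],"gripper": 85}
    - {"dp": [0,-0.25,-0.43],"angular": [0,0,0],"gripper": 85}
    - {"dp": [0,-0.25,-0.43],"angular": [0,0,0],"gripper": 85}
    - {"dp": [0,-0.2,-0.35],"angular": [0,0,0],"gripper": 85}
    - {"dp": [0,-0.12,-0.18],"angular": [0,0,0],"gripper": 85}

```text
clock: 23.7
position: [0.648, -0.2395, 0.1587]
ee_rot: [0.526, -0.486, 0.513, 0.473]
contact_force: [-0.1, 1.0, -0.2]
width: 0.0848
```

```bash
python3 go.py .644 -.2565 .06 -5 1; python3 - <<'E'
from wc import *
im=get_image('top');q=pts(im).reshape(-1,3)
a=q[(abs(q[:,0]-.467)<.06)&(abs(q[:,1]-.129)<.06)&(q[:,2]>.026)&(q[:,2]<.044)]
print('box',cv2.minAreaRect((a[:,:2]*1000).astype(np.float32)),a[:,2].mean())
hs=cv2.cvtColor(im['image'],cv2.COLOR_BGR2HSV)
E
```

```text
now [ 0.648  -0.2395  0.1587] w 0.0848 t 23.7 F [-0.1  1.  -0.2] turn deg [0.4 0.1 1.5] q [-0.46, 0.48, 1.37, 0.01, 1.27, -1.96]
dp [0.821, 0.044, -0.146] ang [0.005, 0.002, 0.017]
box ((467.3710632324219, 129.11549377441406), (58.15424346923828, 80.33888244628906), 85.37654113769531) 0.03464381921978033
```

arm_command:
  series:
    - {"dp": [0.2,0.01,-0.05],"angular": [0.004,0,0.008],"gripper": 85}
    - {"dp": [0.25,0.015,-0.05],"angular": [0,0,0.008],"gripper": 85}
    - {"dp": [0.2,0.01,-0.04],"angular": [0,0,0],"gripper": 85}
    - {"dp": [0.1,0,0],"angular": [0,0,0],"gripper": 85}
    - {"dp": [0.03,0,0],"angular": [0,0,0],"gripper": 85}
    - {"dp": [0,0,0],"angular": [0,0,0],"gripper": 85}
    - {"dp": [0,0,0],"angular": [0,0,0],"gripper": 75}
    - {"dp": [0,0,0],"angular": [0,0,0],"gripper": 75}

```text
clock: 24.75
position: [0.6432, -0.2557, 0.0602]
ee_rot: [0.521, -0.478, 0.521, 0.479]
contact_force: [0.5, -0.2, -0.4]
width: 0.075
```

```bash
python3 go.py .644 -.2565 .003 -5 1; python3 - <<'E'
from wc import *
s=get_state();im=get_image('wrist');cv2.imwrite('pics/w6.png',im['image'])
hs=cv2.cvtColor(im['image'],cv2.COLOR_BGR2HSV)
m=(((hs[...,0]>165)|(hs[...,0]<6))&(hs[...,1]>60)&(hs[...,2]>120)).astype(np.uint8)
c=max(cv2.findContours(m,cv2.RETR_EXTERNAL,cv2.CHAIN_APPROX_NONE)[0],key=cv2.contourArea)
w=np.array([wcast(im,s,u,v,.014)[:2] for u,v in c[:,0]],np.float32)
print(cv2.boundingRect(c),cv2.minEnclosingCircle(w*1000))
E
```

```text
now [ 0.6432 -0.2557  0.0602] w 0.075 t 24.75 F [ 0.5 -0.2 -0.4] turn deg [ 0.1  0.1 -0. ] q [-0.48, 0.57, 1.47, 0.0, 1.11, -1.97]
dp [0.477, -0.008, -0.006] ang [0.001, 0.001, -0.0]
(244, 204, 70, 65) ((643.3153686523438, -255.098388671875), 22.133678436279297)
```

View pics/w6.png

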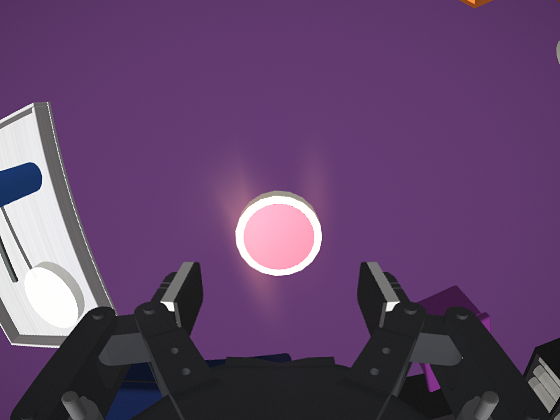

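The dish is at (279,236), centred between the fingers: ray (0.643,−0.255), while the TCP is at (0.643,−0.256). I'll descend in two steps.

arm_command:
  series:
    - {"dp": [0.15,0,0],"angular": [0,0,0],"gripper": 70}
    - {"dp": [0.13,0,0],"angular": [0,0,0],"gripper": 70}
    - {"dp": [0.07,0,0],"angular": [0,0,0],"gripper": 70}
    - {"dp": [0.04,0,0],"angular": [0,0,0],"gripper": 70}
    - {"dp": [0.03,0,0],"angular": [0,0,0],"gripper": 66}
    - {"dp": [0.02,0,0],"angular": [0,0,0],"gripper": 66}
    - {"dp": [0.01,0,0],"angular": [0,0,0],"gripper": 66}
    - {"dp": [0,0,0],"angular": [0,0,0],"gripper": 66}

```text
clock: 25.8
position: [0.6433, -0.2559, 0.0025]
ee_rot: [0.521, -0.478, 0.521, 0.478]
contact_force: [0.1, -0.3, 0.3]
width: 0.0661
```

```bash
python3 go.py .6435 -.2555 .000 -5 1
```

```text
now [ 0.6433 -0.2559  0.0025] w 0.0661 t 25.8 F [ 0.1 -0.3  0.3] turn deg [ 0.1  0.  -0. ] q [-0.48, 0.63, 1.52, 0.0, 0.99, -1.97]
dp [0.02, -0.002, 0.004] ang [0.001, 0.001, -0.0]
```

arm_command:
  series:
    - {"dp": [0.02,0,0],"angular": [0,0,0],"gripper": 62}
    - {"dp": [0.01,0,0],"angular": [0,0,0],"gripper": 62}
    - {"dp": [0,0,0],"angular": [0,0,0],"gripper": 45}
    - {"dp": [0,0,0],"angular": [0,0,0],"gripper": 45}
    - {"dp": [0,0,0],"angular": [0,0,0],"gripper": 45}
    - {"dp": [0,0,0],"angular": [0,0,0],"gripper": 45}
    - {"dp": [0,0,0],"angular": [0,0,0],"gripper": 45}
    - {"dp": [0,0,0],"angular": [0,0,0],"gripper": 45}
  grip_force: 30

```text
clock: 26.8
position: [0.6438, -0.2562, -0.0004]
ee_rot: [0.521, -0.479, 0.521, 0.478]
contact_force: [-0.6, 0.9, -0.3]
width: 0.0539
```

arm_command:
  series:
    - {"dp": [-0.1,0,0],"angular": [0,0,0],"gripper": 45}
    - {"dp": [-0.2,0,0],"angular": [0,0,0],"gripper": 45}
    - {"dp": [-0.3,0,0],"angular": [0,0,0],"gripper": 45}
    - {"dp": [-0.3,0,0],"angular": [0,0,0],"gripper": 45}
    - {"dp": [-0.25,0,0],"angular": [0,0,0],"gripper": 45}
    - {"dp": [-0.15,0,0],"angular": [0,0,0],"gripper": 45}
    - {"dp": [-0.05,0,0],"angular": [0,0,0],"gripper": 45}
    - {"dp": [0,0,0],"angular": [0,0,0],"gripper": 45}

```text
clock: 27.8
position: [0.6436, -0.2561, 0.1712]
ee_rot: [0.522, -0.479, 0.52, 0.477]
contact_force: [0.3, 0.8, -0.2]
width: 0.0538
```

```bash
python3 go.py .467 .129 .16 -4.9 1;python3 - <<'E'
from wc import *
im=get_image('wrist');cv2.imwrite('pics/w7.png',im['image'])
E
```

```text
now [ 0.6436 -0.2561  0.1712] w 0.0538 t 27.8 F [ 0.3  0.8 -0.2] turn deg [-0.  -0.   0.2] q [-0.48, 0.48, 1.33, 0.0, 1.33, -1.96]
dp [0.084, 1.741, 3.072] ang [-0.0, -0.0, 0.003]
```

View pics/w7.png

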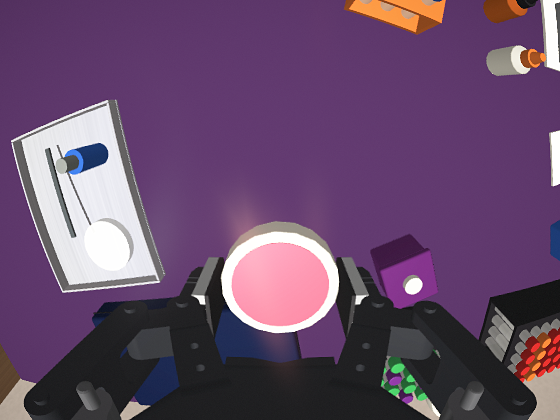

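The dish is held level, pads at its mid-height, at (280,281). I'll carry it over the box in two calls.

arm_command:
  series:
    - {"dp": [0,0.05,0.1],"angular": [0,0,0],"gripper": 45}
    - {"dp": [0,0.12,0.2],"angular": [0,0,0],"gripper": 45}
    - {"dp": [0,0.17,0.3],"angular": [0,0,0],"gripper": 45}
    - {"dp": [0,0.17,0.3],"angular": [0,0,0],"gripper": 45}
    - {"dp": [0,0.17,0.3],"angular": [0,0,0],"gripper": 45}
    - {"dp": [0,0.17,0.3],"angular": [0,0,0],"gripper": 45}
    - {"dp": [0,0.17,0.3],"angular": [0,0,0],"gripper": 45}
    - {"dp": [0,0.17,0.3],"angular": [0,0,0],"gripper": 45}

```text
clock: 28.85
position: [0.5117, 0.0195, 0.1627]
ee_rot: [0.52, -0.472, 0.523, 0.482]
contact_force: [0.9, 1.1, -0.5]
width: 0.0535
```

```bash
python3 go.py .467 .129 .16 -4.9 1
```

```text
now [0.5117 0.0195 0.1627] w 0.0535 t 28.85 F [ 0.9  1.1 -0.5] turn deg [-0.2  0.4 -0.8] q [-0.1, 0.24, 1.74, 0.01, 1.18, -1.59]
dp [0.035, 0.452, 0.876] ang [-0.002, 0.004, -0.009]
```

arm_command:
  series:
    - {"dp": [0,0.12,0.22],"angular": [0,0.002,-0.004],"gripper": 45}
    - {"dp": [0,0.1,0.2],"angular": [0,0.002,-0.004],"gripper": 45}
    - {"dp": [0,0.08,0.16],"angular": [0,0,0],"gripper": 45}
    - {"dp": [0,0.06,0.12],"angular": [0,0,0],"gripper": 45}
    - {"dp": [0,0.03,0.07],"angular": [0,0,0],"gripper": 45}
    - {"dp": [0,0.01,0.02],"angular": [0,0,0],"gripper": 45}
    - {"dp": [0,0,0],"angular": [0,0,0],"gripper": 45}
    - {"dp": [0,0,0],"angular": [0,0,0],"gripper": 45}

```text
clock: 29.85
position: [0.4627, 0.1253, 0.1596]
ee_rot: [0.518, -0.475, 0.524, 0.481]
contact_force: [0.1, -0.3, -1.5]
width: 0.0532
```

```bash
python3 go.py .467 .129 .05 -4.9 1
```

```text
now [0.4627 0.1253 0.1596] w 0.0532 t 29.85 F [ 0.1 -0.3 -1.5] turn deg [ 0.  -0.  -0.7] q [0.12, 0.19, 1.81, 0.0, 1.15, -1.37]
dp [0.913, -0.044, 0.034] ang [0.0, -0.0, -0.008]
```

arm_command:
  series:
    - {"dp": [0.2,-0.02,0.02],"angular": [0,0,-0.006],"gripper": 45}
    - {"dp": [0.22,-0.01,0.01],"angular": [0,0,0],"gripper": 45}
    - {"dp": [0.2,-0.01,0.01],"angular": [0,0,0],"gripper": 45}
    - {"dp": [0.12,0,0],"angular": [0,0,0],"gripper": 45}
    - {"dp": [0.06,0,0],"angular": [0,0,0],"gripper": 45}
    - {"dp": [0.03,0,0],"angular": [0,0,0],"gripper": 45}
    - {"dp": [0,0,0],"angular": [0,0,0],"gripper": 45}
    - {"dp": [0,0,0],"angular": [0,0,0],"gripper": 45}

```text
clock: 30.85
position: [0.4724, 0.1268, 0.0589]
ee_rot: [0.523, -0.478, 0.521, 0.476]
contact_force: [-0.1, -0.4, -0.3]
width: 0.0536
```

```bash
python3 go.py .467 .129 .036 -4.9 1; python3 - <<'E'
from h import *
im=get_image('scene');cv2.imwrite('pics/s2.png',cv2.resize(im['image'][130:300,200:440],None,fx=3,fy=3))
E
```

```text
now [0.4724 0.1268 0.0589] w 0.0536 t 30.85 F [-0.1 -0.4 -0.3] turn deg [-0.3  0.   0.2] q [0.12, 0.31, 1.94, -0.0, 0.88, -1.36]
dp [0.191, 0.047, 0.014] ang [-0.003, 0.0, 0.003]
```

View pics/s2.png

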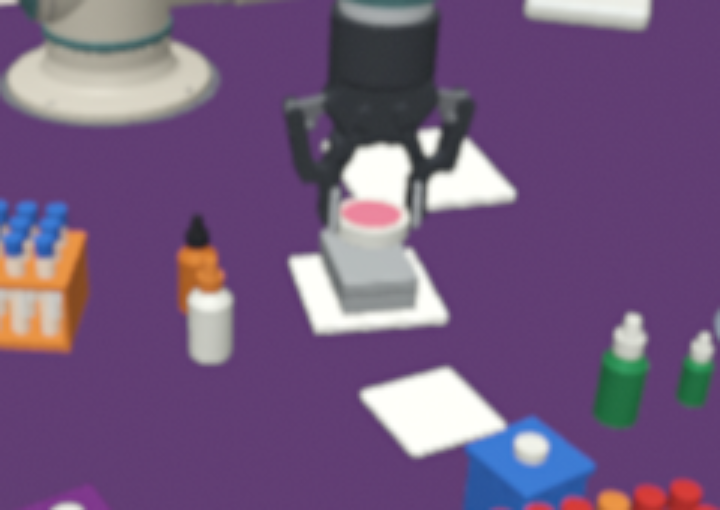

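The dish is level at crop (372,217) above the box, everything else upright. I'll lower it the rest of the way.

arm_command:
  series:
    - {"dp": [0.06,0.02,0.01],"angular": [-0.003,0,0.003],"gripper": 45}
    - {"dp": [0.05,0.02,0.01],"angular": [0,0,0],"gripper": 45}
    - {"dp": [0.03,0.01,0],"angular": [0,0,0],"gripper": 45}
    - {"dp": [0.02,0,0],"angular": [0,0,0],"gripper": 45}
    - {"dp": [0.01,0,0],"angular": [0,0,0],"gripper": 45}
    - {"dp": [0,0,0],"angular": [0,0,0],"gripper": 45}
    - {"dp": [0,0,0],"angular": [0,0,0],"gripper": 45}
    - {"dp": [0,0,0],"angular": [0,0,0],"gripper": 45}

```text
clock: 31.9
position: [0.4666, 0.1302, 0.0377]
ee_rot: [0.521, -0.478, 0.52, 0.478]
contact_force: [0.4, 1.2, -0.6]
width: 0.0534
```

```bash
python3 go.py .467 .129 .0358 -4.9 1
```

```text
now [0.4666 0.1302 0.0377] w 0.0534 t 31.9 F [ 0.4  1.2 -0.6] turn deg [0.1 0.  0. ] q [0.13, 0.34, 1.97, 0.0, 0.83, -1.36]
dp [0.016, -0.004, -0.01] ang [0.001, 0.0, 0.0]
```

arm_command:
  series:
    - {"dp": [0.015,0,-0.01],"angular": [0,0,0],"gripper": 45}
    - {"dp": [0.01,0,0],"angular": [0,0,0],"gripper": 45}
    - {"dp": [0,0,0],"angular": [0,0,0],"gripper": 62}
    - {"dp": [0,0,0],"angular": [0,0,0],"gripper": 75}
    - {"dp": [0,0,0],"angular": [0,0,0],"gripper": 80}
    - {"dp": [-0.1,0,0],"angular": [0,0,0],"gripper": 80}
    - {"dp": [-0.4,0,0],"angular": [0,0,0],"gripper": 80}
    - {"dp": [-0.5,0,0],"angular": [0,0,0],"gripper": 80}

```text
clock: 32.9
position: [0.4635, 0.1283, 0.1553]
ee_rot: [0.518, -0.476, 0.523, 0.48]
contact_force: [1.3, 0.2, -0.8]
width: 0.0799
```

arm_command:
  series:
    - {"dp": [-0.3,0.2,0],"angular": [0,0,0],"gripper": 80}
    - {"dp": [-0.3,0.3,0.2],"angular": [0,0,0],"gripper": 80}
    - {"dp": [0,0.2,0.4],"angular": [0,0,0],"gripper": 80}
    - {"dp": [0,0.1,0.4],"angular": [0,0,0],"gripper": 80}
    - {"dp": [0,0,0.3],"angular": [0,0,0],"gripper": 80}
    - {"dp": [0,0,0.1],"angular": [0,0,0],"gripper": 80}
    - {"dp": [0,0,0],"angular": [0,0,0],"gripper": 80}
    - {"dp": [0,0,0],"angular": [0,0,0],"gripper": 80}

```text
clock: 33.9
position: [0.384, 0.3073, 0.2425]
ee_rot: [0.525, -0.48, 0.517, 0.476]
contact_force: [0.2, 0.4, -0.4]
width: 0.0803
```

```bash
python3 - <<'E'
from h import *
im=get_image('top');cv2.imwrite('pics/t9.png',im['image']);q=pts(im).reshape(-1,3)
def rc(n,c,r,lo,hi):
    a=q[(abs(q[:,0]-c[0])<r)&(abs(q[:,1]-c[1])<r)&(q[:,2]>lo)&(q[:,2]<hi)];k=cv2.minAreaRect((a[:,:2]*1000).astype(np.float32));print(n,len(a),np.round(k[0],1),np.round(k[1],1),round(k[2],1),'z',a[:,2].mean().round(4))
rc('tile',(.467,.129),.065,.002,.009);rc('box',(.467,.129),.06,.027,.041);rc('dish',(.467,.129),.06,.044,.056)
T=np.array([.468,.129]);t=np.radians(-4.9)
for n,c in(('amber',(.455,-.003)),('white',(.5165,-.0065)),('green',(.651,.241))):
    rc(n+' body',c,.03,.02,.046);rc(n+' cap',c,.03,.053,.066);rc(n+' nozzle',c,.03,.067,.09)
im=get_image('scene');cv2.imwrite('pics/s9.png',im['image'])
print(get_state()['position'],get_state()['clock'])
E
```

```text
tile 826 [463.6 131.2] [123.  124.6] 5.0 z 0.0048
box 400 [467.3 129. ] [57.9 80.5] 85.2 z 0.0346
dish 441 [467.9 128.9] [51.1 53.2] 88.4 z 0.0489
amber body 33 [455.1  -2.1] [27.8 25.5] 88.6 z 0.0435
amber cap 27 [454.5  -2.6] [15.9 15.9] 89.0 z 0.0637
amber nozzle 20 [455.4  -2.5] [ 7.9 11. ] 43.1 z 0.0745
white body 39 [516.7  -6.3] [28.  28.1] 87.3 z 0.042
white cap 33 [517.3  -6.7] [15.9 17.9] 88.9 z 0.062
white nozzle 18 [517.4  -6.5] [9.6 9.1] 44.5 z 0.0742
green body 61 [648.7 238. ] [19.4 28.5] 45.0 z 0.0366
green cap 36 [651.9 241.9] [17.3 15.6] 89.5 z 0.0616
green nozzle 21 [651.2 240.8] [9.1 8.5] 68.9 z 0.0739
[0.38408785 0.30720398 0.24246876] 34.0
```

View pics/s9.png

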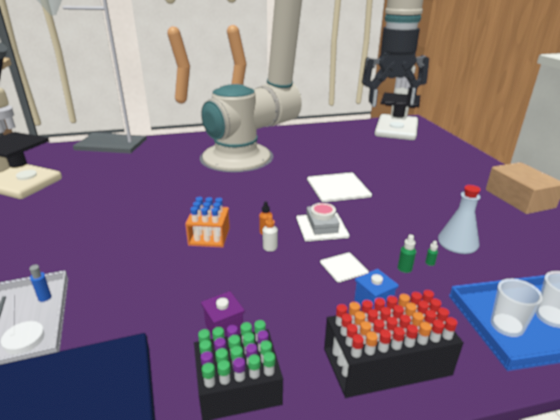

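View pics/t9.png

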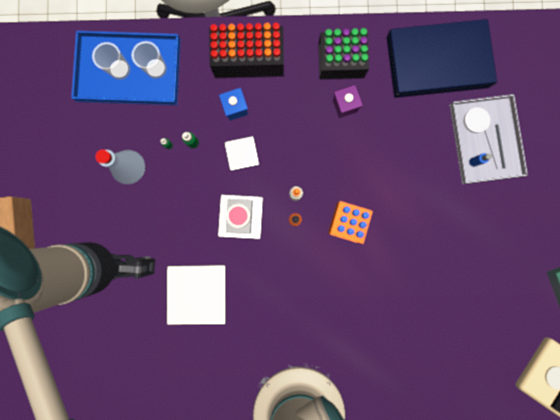

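All in place: dish on box on tile at top-view (238,216), amber at (295,219), white behind it at (297,193), green and flask unmoved, gripper clear. I'm handing it in.

```bash
python3 -c "from rig import sign_off;print(sign_off())"
```

```text
the job is handed in; nothing more can be done
None
```

The staining place is set out and handed in at 34 s of the 104 s allowed. My last checks showed everything within tolerance; the hand-in itself reports no verdict.

| Check | Measured | Allowed |
|---|---|---|
| Box centre from tile centre | about 1 mm | 12 mm |
| Box angle to tile | about 0.3° | 0.2 rad (11°) |
| Dish centre from box centre | under 1 mm | 12 mm |
| Amber bottle off the tile–rack line | about 2 mm | 15 mm |
| Amber bottle to tile / rack | about 130 / 130 mm | 145 mm |
| White bottle behind amber, centre to centre | about 62 mm (gap about 3 cm) | 45–80 mm |
| Green bottle | about 1 mm from its start, which is measurement noise | 25 mm |

The flask looked unmoved in the final pictures. I did not re-measure it. All items stand upright and released, with the gripper clear of everything.

One reading disagreed. The last depth measurement of the tile gave 123 mm instead of 100 mm, because the depth band also caught bench noise. I used the earlier outline measurement instead; it gave 101 mm square, and two wrist-camera corner rays agreed with it to about 2 mm.

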